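# Switch the ball run of the sound sculpture to its other tray

### The arm

A 6-joint arm with a two-finger parallel gripper is mounted at the origin on the work surface. World frame = base frame: x ahead of the robot, y to its left, z up, the work surface at z = 0. Lengths are in mm, angles in rad, forces in N, time in s.
With the tool pointing down it reaches from about 300 to 825 mm from the base axis. Payload 5.4 kg.
Tool frame: the origin (TCP) lies on the centre line of the jaws, within the pads' length; the fingertips stand 11 mm ahead of it and the grasp point (between the pads) lies 8 mm behind it; z points along the fingers, y is the direction in which the jaws open and shut (so a half turn about z gives the same grasp; the last joint's range is limited). The gripper opens to 92 mm and grips with 3 to 60 N. Pads are 20 mm wide; open, the fingers measure 128 mm over their backs; the gripper's body (75 mm by 189 mm) begins 69 mm behind the grasp point.
Start: joints at [-1.441, 0.158, 1.597, -0, 1.386, -0.21], TCP at [191.623, -542.113, 225.601] pointing down, gripper open.
Joint ranges: [-2.91, 2.91], [-0.94, 2.29], [0.18, 2.7], [-1.29, 4.43], [0.17, 2.64], [-3, 3]. Speed limits (rad/s): [2.57, 2.57, 3.14, 3.14, 3.14, 3.14].

### API

Orientations are given as a unit quaternion [x, y, z, w].
In Python, from cell import arm, imaging, sign_off gives the robot as it stands. The module is installed in compiled form; this text tells all that it offers.
- The arm moves only by the shell command python3 -m crank 'ROWS' [FORCE]. ROWS is JSON, a list of rows, each a list of 3 entries, a list of its own where there are three numbers: the gripper command: -1 is fully open, 1 is shut, values between are in proportion, then the shift along the world's x, y, z in cm, then the turn, a rotation vector about the world's x, y, z in rad. In form: [[claw, [x, y, z], [wx, wy, wz]], ...]. A call has 1 to 10 rows; each row shifts and turns the commanded pose from where the row before left it; what a row does not reach is not made up. A row lasts 1/10 s, in which the tool goes at most 50 mm and 8.59 degrees, less where a joint would pass 70% of its speed; a pose out of reach is approached as far as the arm can. A call is refused whole if a number of a shift passes 5 or a number of a turn 0.15, either way. A call with a gripper value outside its range is refused whole. The fingers move at their own pace and stop on an object; FORCE is the grip in N (left out, the last holds). Time passes only in rows, so rows that do not move let the fingers close. It gives the time, the measured TCP pose, the force and the opening at its end, in the units of the state.
- arm.get_state(): the state, without advancing time (a new reading comes with each control period).
- imaging.capture(name): name is "side" or "top" or "wrist"; returns the picture (420x560x3 uint8, red, green, blue); there is no depth.
- imaging.calibration(name): a dict with "camera_matrix" (3x3 intrinsics, pixels), "k1" (the pictures are not rectified: a ray, as slopes to the right and down, at radius r is drawn at 1 + k1 r^2 times it, then the intrinsics apply), "R" (3x3) and "t" (3): a world point X has camera coordinates R X + t. Camera axes: x right, y down, z forward; pixel columns grow to the right and rows downward; lengths in mm; the calibration is good to about 2 mm. A picture is of the moment at which its call begins: read the wrist's pose just before it. calibration takes no time and is no camera call; for the wrist camera it gives the pose at the moment of the call.
- sign_off(): hands the job in, once; it reports no verdict.
The state is a dict: "time": time; "q": joint angles; "joint_vel": joint speeds; "joint_efforts": joint torques, N m; "position": TCP position; "tcp_rot": TCP orientation; "wrist_force": force on the tool from outside, world axes, zero at the start; "moment": the same for the moment, N m; "width": finger opening in mm.
Only numpy, scipy, OpenCV 4.12 (cv2) and the standard library are available. Lean on these libraries where they do the work, as an engineer would, in place of code of your own. Each camera call takes 0.05 s, during which the arm holds its last target. There are 200 camera calls.

### The job

The tipping gate of the ball run is resting on one side: with a fingertip, rock it over its pivot so that it rests the other way and feeds the other chute. Then press the cap of the ball stop all the way down and keep it pressed until all three steel balls have rolled down that chute into its tray, and let the stop spring back up. Let the balls run by themselves: do not touch or lift them, and leave the other things where they are.

Things in the scene. Friction and masses are not known exactly. Their poses are not given: they have to be found in the camera images.
- ballrun: Ball run, fixed: plywood base 265 x 550 x 18 mm. Origin on the table below the middle of the gate's shaft; x along the feed channel, away from the robot; y left, along the gate. Base x -75 to 190 mm. The feed channel comes down at 16 deg from x 170 to 12 mm on y = 0, 37 mm wide, wall tops 149 to 195 mm up, and ends over the gate's middle. Chutes lead from the gate's ends out along y to two trays
- gate (a joint): Tilt (rad) of the tipping gate, a steel trough 200 mm long on a shaft along x, 111 mm up, with a brass weight over the shaft. 0 level; +0.31 left (+y) end down, balls run left; -0.31 right end down. It starts at one of these rests. It turns lightly (0.2 to 0.7 N on a tab); pushed past level it falls to the other rest by itself and stays there
- gate_tab_left (a point): Middle of the top of the flat finger tab (42 x 28 mm, 3 mm thick) at the gate's left (+y) end, 86 mm from the pivot, standing out 40 mm from the trough's middle line towards the robot. About 139 mm above the table when up, 87 mm when down, free space below it
- gate_tab_right (a point): The same on the gate's right (-y) end
- gate_weight (a point): Centre of the brass weight, a disc 36 mm across and 24 mm thick on the robot's side of the gate, 45 mm above the shaft
- stop (a joint): How far the ball stop is pressed (m): 0 up, its pin stands in the feed channel and holds the balls; 0.026 fully down, pin sunk below the channel floor so that the balls roll freely. A spring lifts it when let go; about 2.3 N starts it, 5 N holds it fully down
- stop_cap (a point): Middle of the top of the ball stop's black push cap, 32 mm across, on an upright spring rod beside the feed channel (ball run x 75, y -60 mm); 216 mm above the table when up; goes straight down 26 mm
- tray_left (a point): Middle of the floor of the left (+y) catch tray, 96 x 92 mm inside, floor 22 mm above the table, side walls 63 mm, outer plate 108 mm above the table
- tray_right (a point): The same for the right (-y) catch tray
- ball1_center (a point): Centre of steel ball 1 (25 mm, 64 g); the three start in a row in the feed channel behind the stop pin, ball 1 lowest
- ball2_center (a point): Centre of steel ball 2 (25 mm, 64 g); the three start in a row in the feed channel behind the stop pin, ball 1 lowest
- ball3_center (a point): Centre of steel ball 3 (25 mm, 64 g); the three start in a row in the feed channel behind the stop pin, ball 1 lowest
- screwdriver: Bystander, to be left alone: a screwdriver lying on the plywood base, about 150 mm long; origin under its middle
- speaker: Bystander, to be left alone: bare round loudspeaker, 76 mm across, 36 mm high, on the plywood base; origin under its centre
- screwjar: Bystander, to be left alone: small clear screw jar with steel lid, 44 mm across, 50 mm high, on the plywood base; origin under its centre
- tape: Bystander, to be left alone: roll of tape lying on the table, 90 mm across, 24 mm high; origin under its centre
- marker: Bystander, to be left alone: black marker pen lying on the table, 135 mm long, 16 mm thick; origin under its middle, x along it
- adapter: Bystander, to be left alone: black mains adapter, 75 x 48 x 32 mm, on the table; origin under its centre
- skewers: Bystander, to be left alone: clear cup, 68 mm wide, 80 mm high, with wooden skewers up to 190 mm high, on the table; origin under its centre

How it is judged:
By the outcome, as a careful person would: the job done as asked, in the order asked, and still so for the second after the job is handed in, with the robot touching nothing.
It also fails if it takes over 45 s, if anything falls off the work surface, if the arm or the gripper's body presses on something with over 40 N, if the wrist force passes 120 N, or if a joint passes its speed limit or range.

## Working session

There is one attempt and no reset: what is moved stays moved. The work goes in short steps, Python scripts to look and compute and a shell command to move; the robot and the scene stay as the last step left them, time stands still between calls to the robot, and variables do not carry over. Pictures are saved under pics/ and viewed, about 8 in all and at most 12, crops included, and the job is handed in when it is done.

```bash
mkdir -p pics; python3 - <<'E'
from cell import arm, imaging
import cv2,numpy as np
for n in("top","side"):
    im=imaging.capture(n); cv2.imwrite(f"pics/{n}0.png",im[:,:,::-1])
    c=imaging.calibration(n); print(n,{k:np.round(v,4).tolist() for k,v in c.items()})
s=arm.get_state(); print(s)
E
```

```text
top {'camera_matrix': [[444.9063, 0.0, 284.8058], [0.0, 444.9063, 219.0645], [0.0, 0.0, 1.0]], 'k1': -0.1278, 'R': [[0.0233, -0.9995, 0.0194], [-0.9982, -0.0244, -0.0546], [0.0551, -0.018, -0.9983]], 't': [-37.0022, 522.5796, 1800.3003]}
side {'camera_matrix': [[529.8128, 0.0, 280.9383], [0.0, 529.8128, 206.5657], [0.0, 0.0, 1.0]], 'k1': -0.002, 'R': [[-0.9976, -0.0686, -0.0043], [-0.0506, 0.7752, -0.6297], [0.0466, -0.628, -0.7768]], 't': [523.1503, 111.7163, 1617.6188]}
{'time': 0.1, 'q': array([-1.44106676e+00,  1.58997732e-01,  1.59809022e+00,  1.68827963e-05,
        1.38619761e+00, -2.10042999e-01]), 'joint_vel': array([-0.00024638, -0.00092954, -0.00398185, -0.00236616, -0.00078062,
        0.00058032]), 'joint_efforts': array([-6.87751362e-04, -3.86499953e+01, -3.22960961e+01,  7.02198758e-02,
        3.38245346e-02, -4.05851029e-05]), 'position': array([ 191.57615381, -541.57327653,  224.71883961]), 'tcp_rot': array([ 9.85603910e-01,  1.69068674e-01,  4.22717600e-05, -8.45441158e-04]), 'wrist_force': array([-0.21472779, -0.08824305, -0.05581992]), 'moment': array([-0.00587571,  0.00770987, -0.02178908]), 'width': 91.5177100736836}
```

View pics/top0.png

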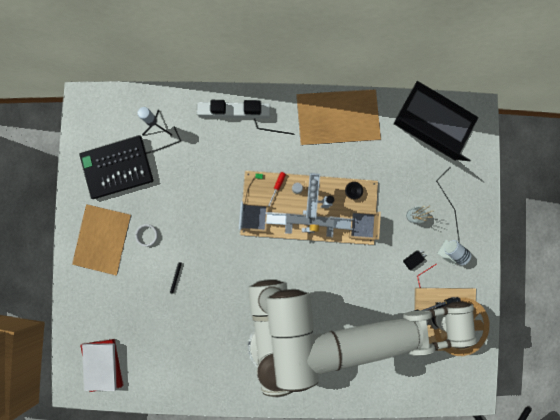

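View pics/side0.png

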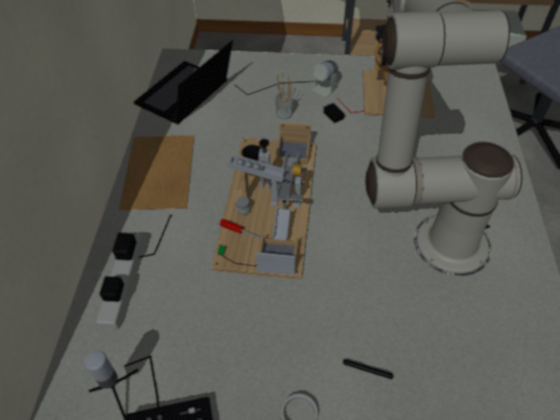

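The run is at about (310,208) in the top view and (265,205) in the side view. I'll enlarge both.

```bash
python3 - <<'E'
import cv2,numpy as np
a=cv2.imread("pics/top0.png")[165:250,235:390];b=cv2.imread("pics/side0.png")[120:280,205:325]
cv2.imwrite("pics/topc.png",cv2.resize(a,None,fx=5,fy=5,interpolation=cv2.INTER_CUBIC))
cv2.imwrite("pics/sidec.png",cv2.resize(b,None,fx=3.75,fy=3.75,interpolation=cv2.INTER_CUBIC))
E
```

```text
(no output)
```

View pics/topc.png

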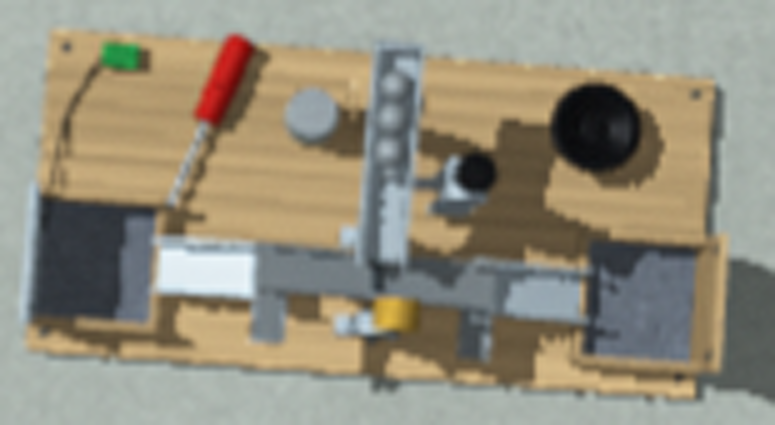

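View pics/sidec.png

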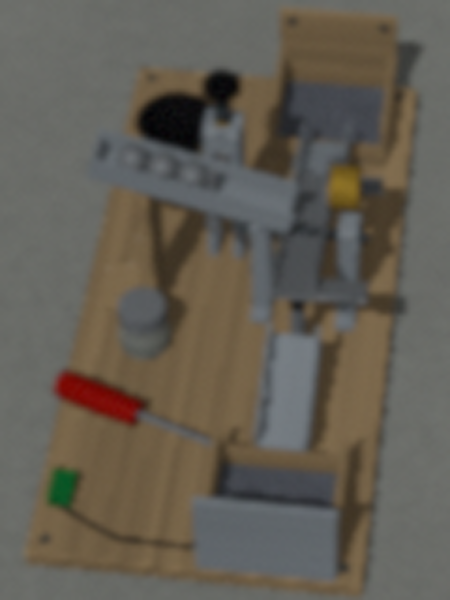

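```bash
cat > h.py <<'E'
import numpy as np,cv2
from cell import imaging
def ray(n,uv,c=None):
    c=c or imaging.calibration(n); R=np.array(c["R"]);t=np.array(c["t"])
    k=np.array([c["k1"],0,0,0,0.]) 
    p=cv2.undistortPoints(np.array([[uv]],float),np.array(c["camera_matrix"]),k)[0,0]
    return -R.T@t, R.T@np.array([*p,1])
def onz(n,uv,z,c=None):
    o,d=ray(n,uv,c); return o+d*(z-o[2])/d[2]
def proj(n,X,c=None):
    c=c or imaging.calibration(n)
    R=np.array(c["R"]); return cv2.projectPoints(np.array([X],float),cv2.Rodrigues(R)[0],np.array(c["t"]),np.array(c["camera_matrix"]),np.array([c["k1"],0,0,0,0.]))[0][0,0]
def tri(a,b):
    (o,d),(p,e)=a,b; s=np.linalg.lstsq(np.c_[d,-e],p-o,rcond=None)[0]; x=o+d*s[0];y=p+e*s[1]
    return (x+y)/2,np.linalg.norm(x-y)
E
python3 - <<'E'
from h import *
np.set_printoptions(precision=1,suppress=True)
T=lambda u,v:(235+(u+.5)/5-.5,165+(v+.5)/5-.5); S=lambda u,v:(205+(u+.5)/3.75-.5,120+(v+.5)/3.75-.5)
L=np.array([[190,275],[190,-275],[-75,275],[-75,-275]],float)
def fit(L,W):
    lc,wc=L.mean(0),W.mean(0);U,_,V=np.linalg.svd((L-lc).T@(W-wc));R=V.T@U.T
    return R,wc-R@lc
for n,f,C in (("top",T,[(50,32),(717,80),(28,350),(698,397)]),("side",S,[(140,68),(0,0),(362,592),(25,562)])):
    if n=="side": C=[(25,562),(140,68),(362,592),(417,88)]
    W=np.array([onz(n,f(*p),18)[:2] for p in C]);R,t=fit(L,W)
    print(n,t,"yaw",np.arctan2(R[1,0],R[0,0]),"res",(L@R.T+t-W).tolist())
cap=tri(ray("top",T(475,172)),ray("side",S(221,84)));w=tri(ray("top",T(397,315)),ray("side",S(345,187)))
print("cap",cap,onz("top",T(475,172),216),"weight",w)
print("Ltab at 87/139",onz("top",T(268,318),87),onz("top",T(268,318),139)," Rtab",onz("top",T(475,335),87),onz("top",T(475,335),139))
print("tri L",tri(ray("top",T(268,318)),ray("side",S(340,293))))
E
```

```text
top [ 515.9 -122.2] yaw -0.04550003960165156 res [[1.8592986720185536, -1.0349210811543799], [1.4111856030024228, 0.6006870126154809], [-2.010682170193377, 0.7294368442356074], [-1.2598021048278838, -0.2952027756968505]]
side [ 515.2 -116. ] yaw -0.04581776422066795 res [[0.798073588545094, -3.3418446538888986], [1.3336326849822626, 1.186484137769753], [-1.986280894442018, -0.9505915779991767], [-0.145425379084827, 3.105952094118379]]
cap (array([ 589.1, -182.9,  213.4]), np.float64(1.3025152199085732)) [ 589.5 -182.5  216. ] weight (array([ 485.7, -132.8,  153.2]), np.float64(0.9191661824765877))
Ltab at 87/139 [483.9 -37.3  87. ] [482. -36. 139.]  Rtab [ 474.4 -200.1   87. ] [ 472.8 -193.9  139. ]
tri L (array([483.1, -36.1, 135.2]), np.float64(1.777516104505893))
```

Left tab measured at about (482,-36,139), so it is up and the gate rests right (tilt −0.31). The weight leaning right agrees. The cap is at (589,-183,216). The plan is to shut the fingers, align them, go above the left tab and press it past level.

```bash
python3 -m crank '[[1,[2.4,4.2,0],[0,0,-0.1]],[1,[2.4,4.2,0],[0,0,-0.1]],[1,[2.4,4.2,0],[0,0,-0.1]],[1,[2.4,4.2,0],[0,0,-0.08]],[1,[2.4,4.2,0],[0,0,0]],[1,[2.4,4.2,0],[0,0,0]],[1,[2.4,4.2,0],[0,0,0]],[1,[2.4,4.2,0],[0,0,0]],[1,[2.4,4.2,0],[0,0,0]],[1,[2.4,4.2,0],[0,0,0]]]' 10
python3 -m crank '[[1,[2.4,4.2,0],[0,0,0]],[1,[2.4,4.6,0],[0,0,0]],[1,[0,0,0],[0,0,0]],[1,[0,0,0],[0,0,0]],[1,[0,0,0],[0,0,0]]]'
python3 - <<'E'
from h import *
c=imaging.calibration("wrist");im=imaging.capture("wrist");cv2.imwrite("pics/w1.png",im[:,:,::-1])
from cell import arm
print(arm.get_state()["position"],[proj("wrist",X,c) for X in ((482,-36,139),(474,-200,87),(482,-36,87))])
E
```

```text
time: 1.1
position: [432.1, -120.1, 225.5]
tcp_rot: [1.0, -0.02, 0.0, 0.0]
wrist_force: [1.0, -0.6, -0.2]
width: 14.0
time: 1.6
position: [478.3, -36.5, 225.3]
tcp_rot: [1.0, -0.021, -0.0, 0.0]
wrist_force: [-0.3, 0.2, -0.3]
width: 0.4
[478.29257957 -36.87786779 225.4059026 ] [array([282.45611501, 215.21908416]), array([463.15961747, 202.45058069]), array([282.55899273, 200.96987229])]
```

View pics/w1.png

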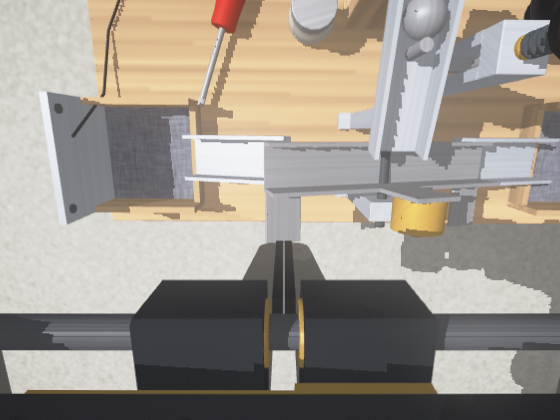

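The tab centre is at (283,216) in the wrist image, matching its predicted projection, so I press it from here.

```bash
python3 -m crank '[[1,[0,0,-3.5],[0,0,0]],[1,[0,0,-3],[0,0,0]],[1,[0,0,-1],[0,0,0]],[1,[0,0,-0.8],[0,0,0]],[1,[0,0,-0.8],[0,0,0]],[1,[0,0,-0.8],[0,0,0]],[1,[0,0,-0.8],[0,0,0]],[1,[0,0,-0.6],[0,0,0]],[1,[0,0,0],[0,0,0]],[1,[0,0,0],[0,0,0]]]'
python3 -m crank '[[1,[0,0,2],[0,0,0]],[1,[0,0,4],[0,0,0]],[1,[0,0,5],[0,0,0]],[1,[0,0,2],[0,0,0]],[1,[0,0,0],[0,0,0]],[1,[0,0,0],[0,0,0]]]'
python3 - <<'E'
from h import *
im=imaging.capture("wrist");cv2.imwrite("pics/w2.png",im[:,:,::-1])
E
```

```text
time: 2.65
position: [478.9, -35.8, 112.7]
tcp_rot: [1.0, -0.02, 0.0, 0.0]
wrist_force: [0.6, 0.5, -0.0]
width: 0.8
time: 3.25
position: [478.6, -35.8, 242.2]
tcp_rot: [1.0, -0.02, 0.0, 0.0]
wrist_force: [0.0, 0.7, 0.6]
width: 0.5
```

View pics/w2.png

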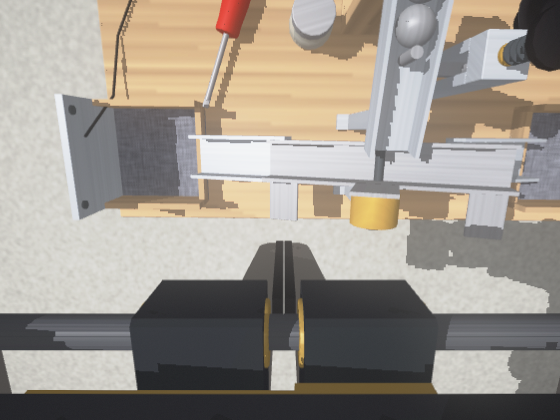

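The gate has tipped: the weight now leans left at (374,208) and the left tab is down. Next I move over the cap.

```bash
python3 -m crank '[[1,[0,0,3],[0,0,0]],[1,[2.2,-2.9,0],[0,0,0]],[1,[2.2,-2.9,0],[0,0,0]],[1,[2.2,-2.9,0],[0,0,0]],[1,[2.2,-3,0],[0,0,0]],[1,[2.2,-3,0],[0,0,0]],[1,[0,0,-2],[0,0,0]],[1,[0,0,-1.5],[0,0,0]],[1,[0,0,0],[0,0,0]],[1,[0,0,0],[0,0,0]]]'
python3 - <<'E'
from h import *
a=imaging.capture("top")[150:260,235:390];b=imaging.capture("side")[110:220,200:340]
r=lambda i,s:cv2.resize(i,s,interpolation=cv2.INTER_CUBIC)
cv2.imwrite("pics/c.png",np.hstack([r(a,(423,300)),r(b,(377,300))])[:,:,::-1])
E
```

```text
time: 4.3
position: [587.9, -181.8, 236.5]
tcp_rot: [1.0, -0.02, -0.001, -0.001]
wrist_force: [1.0, -0.1, 0.6]
width: 0.2
```

View pics/c.png

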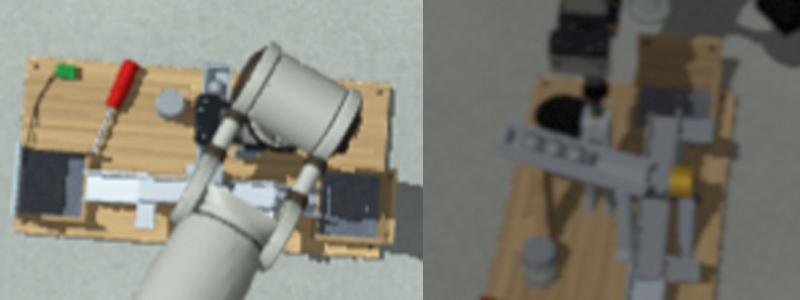

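The fingertips stand just above the cap in the side view (about (595,85)). I press it now and watch the force.

```bash
python3 -m crank '[[1,[0,0,-1],[0,0,0]],[1,[0,0,-0.8],[0,0,0]],[1,[0,0,-0.8],[0,0,0]],[1,[0,0,-0.8],[0,0,0]],[1,[0,0,-0.3],[0,0,0]],[1,[0,0,0],[0,0,0]]]'
python3 -m crank '[[1,[0,0,-0.1],[0,0,0]],[1,[0,0,0],[0,0,0]]]'
```

```text
time: 5.0
position: [589.2, -182.9, 201.1]
tcp_rot: [1.0, -0.02, 0.001, 0.0]
wrist_force: [1.5, 0.8, 5.4]
width: 0.6
time: 5.2
position: [589.3, -182.9, 200.9]
tcp_rot: [1.0, -0.02, 0.001, 0.0]
wrist_force: [1.0, 1.1, 8.2]
width: 0.5
```

```bash
python3 -m crank '[[1,[0,0,-0.1],[0,0,0]],[1,[0,0,0],[0,0,0]],[1,[0,0,0],[0,0,0]],[1,[0,0,0],[0,0,0]],[1,[0,0,0],[0,0,0]],[1,[0,0,0],[0,0,0]],[1,[0,0,0],[0,0,0]],[1,[0,0,0],[0,0,0]],[1,[0,0,0],[0,0,0]],[1,[0,0,0],[0,0,0]]]'
for i in 1 2; do python3 -m crank '[[1,[0,0,0],[0,0,0]],[1,[0,0,0],[0,0,0]],[1,[0,0,0],[0,0,0]],[1,[0,0,0],[0,0,0]],[1,[0,0,0],[0,0,0]],[1,[0,0,0],[0,0,0]],[1,[0,0,0],[0,0,0]],[1,[0,0,0],[0,0,0]],[1,[0,0,0],[0,0,0]],[1,[0,0,0],[0,0,0]]]' | grep -E 'time|force'; done
python3 - <<'E'
from h import *
a=imaging.capture("top")[160:250,235:335];b=imaging.capture("side")[120:290,205:325]
r=lambda i,s:cv2.resize(i,s,interpolation=cv2.INTER_CUBIC)
cv2.imwrite("pics/d.png",np.hstack([r(a,(440,396)),r(b,(280,396))])[:,:,::-1])
E
```

```text
time: 6.2
position: [589.4, -182.9, 200.8]
tcp_rot: [1.0, -0.02, 0.001, 0.0]
wrist_force: [-0.8, 1.6, 11.5]
width: 0.7
time: 7.2
wrist_force: [-1.2, 2.2, 12.0]
time: 8.2
wrist_force: [-0.8, 1.4, 11.4]
```

View pics/d.png

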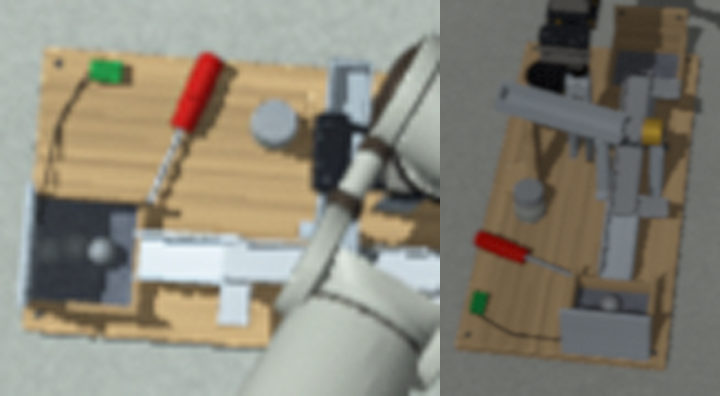

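The channel looks empty. One ball is bright at (100,250) in the tray, and fainter ones sit in its shadow at about (70,250) and (47,250). I'll hold another second and brighten the tray.

```bash
python3 -m crank '[[1,[0,0,0],[0,0,0]],[1,[0,0,0],[0,0,0]],[1,[0,0,0],[0,0,0]],[1,[0,0,0],[0,0,0]],[1,[0,0,0],[0,0,0]],[1,[0,0,0],[0,0,0]],[1,[0,0,0],[0,0,0]],[1,[0,0,0],[0,0,0]],[1,[0,0,0],[0,0,0]],[1,[0,0,0],[0,0,0]]]' | grep -E 'time|force'
python3 - <<'E'
from h import *
n=imaging.capture("top")[:,:,::-1];o=cv2.imread("pics/top0.png")
g=lambda i:np.clip((i[198:238,236:276].astype(float)-20)*3.0,0,255).astype(np.uint8)
b=imaging.capture("side")[:,:,::-1]
r=lambda i:cv2.resize(i,(260,400),interpolation=cv2.INTER_CUBIC)
q=lambda i:cv2.resize(i,(260,400),interpolation=cv2.INTER_CUBIC)
cv2.imwrite("pics/e.png",np.hstack([q(g(o)),q(g(n)),r(np.clip(b[145:195,225:290].astype(float)*1.8,0,255).astype(np.uint8))]))
E
```

```text
time: 9.3
wrist_force: [-1.2, 1.7, 12.1]
```

View pics/e.png

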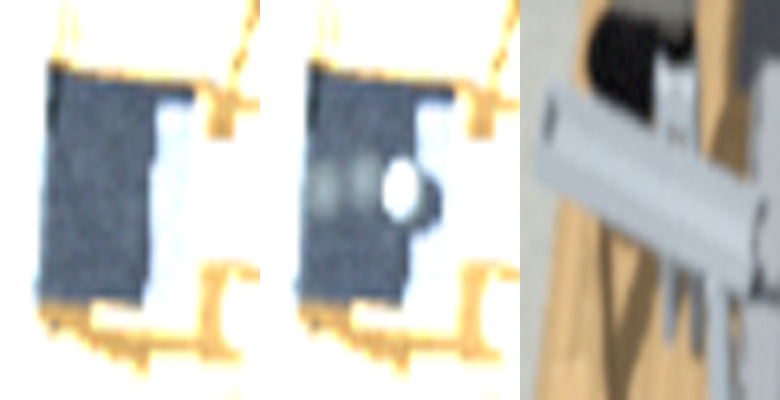

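Three balls lie in the left tray, at about (325,185), (365,180) and (400,190), and the channel is empty. I release the stop and lift clear.

```bash
python3 -m crank '[[1,[0,0,0.8],[0,0,0]],[1,[0,0,0.8],[0,0,0]],[1,[0,0,1],[0,0,0]],[1,[0,0,1.5],[0,0,0]],[1,[0,0,3],[0,0,0]],[1,[0,0,3],[0,0,0]],[1,[-4,0,0],[0,0,0]],[1,[-4,0,0],[0,0,0]],[1,[-4,0,0],[0,0,0]],[1,[0,0,0],[0,0,0]]]'
python3 -m crank '[[1,[-4,0,0],[0,0,0]],[1,[-4,0,0],[0,0,0]],[1,[0,0,0],[0,0,0]],[1,[0,0,0],[0,0,0]],[1,[0,0,0],[0,0,0]],[1,[0,0,0],[0,0,0]],[1,[0,0,0],[0,0,0]],[1,[0,0,0],[0,0,0]]]'
python3 - <<'E'
from h import *
a=imaging.capture("wrist");b=imaging.capture("side")[110:290,200:340]
r=lambda i,s:cv2.resize(i,s,interpolation=cv2.INTER_CUBIC)
cv2.imwrite("pics/f.png",np.hstack([r(a,(480,360)),r(b,(280,360))])[:,:,::-1])
E
```

```text
time: 10.4
position: [464.4, -181.8, 298.6]
tcp_rot: [1.0, -0.021, -0.002, -0.001]
wrist_force: [-0.0, 0.3, 0.5]
width: 0.4
time: 11.2
position: [389.1, -182.7, 299.5]
tcp_rot: [1.0, -0.02, -0.0, -0.0]
wrist_force: [-0.8, 0.7, -0.3]
width: 0.2
```

View pics/f.png

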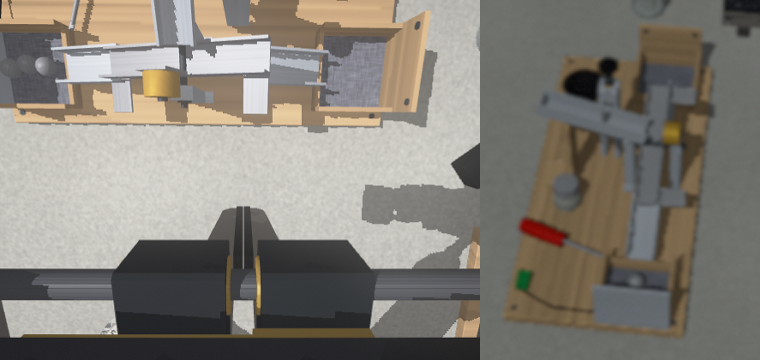

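The balls are in the left tray (5–45,65), the gate rests left, the cap is back up at (608,65), and the arm is clear.

```bash
python3 -c "
from cell import sign_off; print(sign_off())"
```

```text
the job is handed in; nothing more can be done
None
```

The job is done and handed in at about 11 s of the 45 s allowed.

- **Gate:** It started resting right end down. I pushed its left tab down past level with the closed fingertips, and it fell to rest left end down.
- **Ball stop:** I pressed the cap until it bottomed and held it there for about 4 s at about 12 N. All three balls had rolled into the left tray before I let go.
- **Last checks:** The final pictures show three balls in the left tray and the feed channel empty. The gate still rests left, the cap is back up, and the arm is clear with no contact force.
- **Bystanders:** Those in view look unmoved, but I judged that by eye. The tape, marker, adapter and skewer cup were not in the final pictures, though the arm only passed well above them.

No check failed. The two cameras' base positions differed by about 6 mm sideways. The tab and cap positions I worked from were cross-checked to within 1–4 mm.

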